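# Find the unlatched hatch and push it open

### The arm

A 6-joint arm with a two-finger parallel gripper is mounted at the origin on the work surface. World frame = base frame: x ahead of the robot, y to its left, z up, the work surface at z = 0. Lengths are in mm, angles in rad, forces in N, time in s.
With the tool pointing down it reaches from about 325 to 775 mm from the base axis. Payload 5.5 kg.
Tool frame: the origin (TCP) lies at the very end of the fingers, on their centre line; the grasp point (between the pads) lies r.grasp_offset behind it (r.grasp_offset is the distance from the TCP to the grasp point, in mm); z points along the fingers, y is the line along which they close (so a half turn about z gives the same grasp; the last joint's range is limited). The gripper opens to 85 mm and grips with 20 to 120 N. Pads are 22 mm wide; open, the fingers measure 114 mm over their backs; the gripper's body (76 mm by 85 mm) begins 54 mm behind the grasp point. The pads swing forward as they close: fully open they stand 13 mm farther back than shut.
Start: joints at [1.203, 0.091, 1.231, -0, 1.82, -0.057], TCP at [183.497, 571.266, 231.275] pointing down, gripper open.
Joint ranges: [-2.87, 2.87], [-0.86, 2.18], [0.17, 2.46], [-1.51, 4.65], [0.06, 2.69], [-2.65, 2.65]. Speed limits (rad/s): [2.57, 2.57, 3.01, 3.14, 3.14, 3.14].

### API

Orientations are given as a unit quaternion [w, x, y, z].
In Python, from bench import r gives the robot as it stands. The module is installed in compiled form; this text tells all that it offers.
- The arm moves only by the shell command python3 -m pendant 'ROWS'. ROWS is JSON, a list of rows, each a list of 3 entries, a list of its own where there are three numbers: the shift along the world's x, y, z in m, then the turn, a rotation vector about the world's x, y, z in degrees, then the opening in per cent of the stroke, from 0 (shut) to 100 (fully open). A call has 1 to 20 rows; each row is the pose to reach, as a shift and turn from the pose commanded when the call began; what a row does not reach only later rows make up. A row lasts 1/8 s, in which the tool goes at most 62.5 mm and 10.7 degrees, less where a joint would pass 70% of its speed; a pose out of reach is approached as far as the arm can. A call with a gripper value outside its range is refused whole. The fingers move at their own pace and stop on an object; the grip force is fixed at half the most. Time passes only in rows, so rows that repeat a pose let the fingers close. It gives the time, the measured TCP pose, the force, the opening and the grip force at its end, in the units of the state.
- r.observe(): the state, without advancing time (a new reading comes with each control period).
- r.capture(name): name is "side" or "top"; returns the picture (480x640x3 uint8, red, green, blue); there is no depth.
- r.calibration(name): a dict with "camera_matrix" (3x3 intrinsics, pixels), "R" (3x3) and "t" (3): a world point X has camera coordinates R X + t. Camera axes: x right, y down, z forward; pixel columns grow to the right and rows downward; lengths in mm; the calibration is good to about 2 mm. A picture is of the moment at which its call begins. calibration takes no time and is no camera call.
- r.sign_off(): hands the job in; it is judged then, once.
Trained networks look in the newest picture that a camera, given by its name, has taken for a name from the list of things; names that differ only in an ending like _2 or _b are one class to them, and where a whole thing is asked for, a point or a joint stands for the part that bears it (a point fixed in the world has none). Each returns a list of dicts, best first, with "score" (0 to 1); they miss things now and then, are a little off and sometimes report something else, mostly with a low value. They report only what shows in the picture. A call takes as long as a camera call.
- r.recognise(label, camera): "location" ([x, y, z] in mm, in world coordinates, good to about 4 mm: the middle of the surface that is visible of it).
- r.masks_of(label, camera): "mask" (480x640 bool, what is visible of it).
- r.landmark_of(label, camera): "location" ([x, y, z] in mm, in world coordinates, good to about 4 mm: a listed point, or the origin of a listed thing).
The state is a dict: "clock": time; "joint_pos": joint angles; "dq": joint speeds; "joint_efforts": joint torques, N m; "position": TCP position; "orientation": TCP orientation; "contact_force": force on the tool from outside, world axes, zero at the start; "moment": the same for the moment, N m; "gripper_width": opening from 0.0 (shut) to 1.0 (fully open); "grip_force": force on a finger pad.
Only numpy, scipy, OpenCV 4.12 (cv2) and the standard library are available. Lean on these libraries where they do the work, as an engineer would, in place of code of your own. Each camera call takes 0.05 s, during which the arm holds its last target. There are 200 camera calls.

### The job

One of the four identical grey hatches in the parts box is unlatched. With the fingertips, press lightly on the yellow dots to find the hatch that rocks, then push that hatch down at its dot until it is fully open against its stop, and leave it open. Do not force the latched hatches, and do not pick up or disturb the things standing around.

Things in the scene. Friction and masses are not known exactly. Their poses are not given: they have to be found in the camera images.
- box: wooden parts box fixed to the bench, 190 mm deep (its x), 344 mm wide (its y), 75 mm high, four wells in a row along y, each shut by a hatch. Origin: on the bench surface under the middle of the hatches' pivot line; x points to the back, away from the dotted ends. It spans x -70 to +120 mm; from +56 to +120 mm it is a solid ledge.
- hatch1 (a joint): tilt of grey hatch 1 (first, at y = +123 mm of the box): plate 108 x 67 x 6 mm, top flush with the box top, pivoting on a pin along box y through its middle. 0 = shut, grows to 0.8 rad = fully open at its stop as the dotted end tips down into the well and the other end rises; never the other way. Latched: firm, gives 1 mm at most. Unlatched: yields to about 2 N at the dot; stiff, stays where left.
- hatch1_press (a point): middle of the yellow dot (18 mm) on top of hatch 1, the place to press: 36 mm in front of the pivot (towards box -x), on the top face; moves with the hatch. The well below is 70 mm wide and reaches 56 mm from pivot to front wall. A fingertip pushed straight down here opens the hatch to its stop at roughly 20 to 30 mm below the box top; 45 mm is free.
- hatch2 (a joint): tilt of grey hatch 2 (second, at y = +41 mm): plate 108 x 67 x 6 mm, top flush with the box top, pivoting on a pin along box y through its middle. 0 = shut, grows to 0.8 rad = fully open at its stop as the dotted end tips down into the well and the other end rises; never the other way. Latched: firm, gives 1 mm at most. Unlatched: yields to about 2 N at the dot; stiff, stays where left.
- hatch2_press (a point): middle of the yellow dot (18 mm) on top of hatch 2, the place to press: 36 mm in front of the pivot (towards box -x), on the top face; moves with the hatch. The well below is 70 mm wide and reaches 56 mm from pivot to front wall. A fingertip pushed straight down here opens the hatch to its stop at roughly 20 to 30 mm below the box top; 45 mm is free.
- hatch3 (a joint): tilt of grey hatch 3 (third, at y = -41 mm): plate 108 x 67 x 6 mm, top flush with the box top, pivoting on a pin along box y through its middle. 0 = shut, grows to 0.8 rad = fully open at its stop as the dotted end tips down into the well and the other end rises; never the other way. Latched: firm, gives 1 mm at most. Unlatched: yields to about 2 N at the dot; stiff, stays where left.
- hatch3_press (a point): middle of the yellow dot (18 mm) on top of hatch 3, the place to press: 36 mm in front of the pivot (towards box -x), on the top face; moves with the hatch. The well below is 70 mm wide and reaches 56 mm from pivot to front wall. A fingertip pushed straight down here opens the hatch to its stop at roughly 20 to 30 mm below the box top; 45 mm is free.
- hatch4 (a joint): tilt of grey hatch 4 (fourth, at y = -123 mm): plate 108 x 67 x 6 mm, top flush with the box top, pivoting on a pin along box y through its middle. 0 = shut, grows to 0.8 rad = fully open at its stop as the dotted end tips down into the well and the other end rises; never the other way. Latched: firm, gives 1 mm at most. Unlatched: yields to about 2 N at the dot; stiff, stays where left.
- hatch4_press (a point): middle of the yellow dot (18 mm) on top of hatch 4, the place to press: 36 mm in front of the pivot (towards box -x), on the top face; moves with the hatch. The well below is 70 mm wide and reaches 56 mm from pivot to front wall. A fingertip pushed straight down here opens the hatch to its stop at roughly 20 to 30 mm below the box top; 45 mm is free.
- pot: bystander: small orange pot with white cap, 26 mm across, 34 mm high, standing loose on the box's back ledge; origin at the centre of its underside
- driver: bystander: yellow-handled screwdriver about 150 mm long lying loose on the bench in front of the box; origin under its middle, x along it
- case: bystander: black hearing-aid case 75 x 55 x 24 mm, loose on the bench beside the box (its +y side); origin at the centre of its underside
- cup: bystander: blue cup, 60 mm across the rim, 70 mm high, loose on the bench beside the box (its -y side); origin at the centre of its underside

How it is judged (in metres and radians):
On the way:
1. the unlatched hatch has been found: it rocks under the finger (((value of joint hatch1 above 0.1 rad and contact force between the fingers and box above 0.2 N) or (value of joint hatch2 above 0.1 rad and contact force between the fingers and box above 0.2 N) or (value of joint hatch3 above 0.1 rad and contact force between the fingers and box above 0.2 N) or (value of joint hatch4 above 0.1 rad and contact force between the fingers and box above 0.2 N))), for 0.05 s.
At the end, for the whole second after the job is handed in: exactly one hatch is open by more than 0.65 rad (of 0.8) and stays there at rest, the other three are shut (below 0.1 rad), and pot, screwdriver, case and cup are within 30 mm of where they began (((value of joint hatch1 above 0.65 rad and value of joint each of hatch2, hatch3, hatch4 below 0.1 rad) or (value of joint hatch2 above 0.65 rad and value of joint each of hatch1, hatch3, hatch4 below 0.1 rad) or (value of joint hatch3 above 0.65 rad and value of joint each of hatch1, hatch2, hatch4 below 0.1 rad) or (value of joint hatch4 above 0.65 rad and value of joint each of hatch1, hatch2, hatch3 below 0.1 rad)) and velocity of joint each of hatch1, hatch2, hatch3, hatch4 below 0.05 rad/s and distance of each of pot, driver, case, cup from where it was at the start of the episode below 0.03 m); the robot touches nothing.
It fails at once if the box or a hatch is forced: pressed with more than 45 N (contact force between any of the fingers, the arm and box above 45 N).
It fails at once if a bystander (pot, screwdriver, case, cup) is lifted, carried or pushed more than 30 mm, or the pot, case or cup is tipped over (distance of any of pot, driver, case, cup from where it was at the start of the episode above 0.03 m or angle between any of pot, case, cup's own z axis and vertical above 0.6 rad).
It also fails if it takes over 45 s, if anything falls off the work surface, if the arm or the gripper's body presses on something with over 40 N, if the wrist force passes 120 N, or if a joint passes its speed limit or range.

## Working session

There is one attempt and no reset: what is moved stays moved. The work goes in short steps, Python scripts to look and compute and a shell command to move; the robot and the scene stay as the last step left them, time stands still between calls to the robot, and variables do not carry over. Pictures are saved under pics/ and viewed, at most 10 in all, crops included, and the job is handed in when it is done.

```bash
mkdir -p pics
python3 - <<'E'
from bench import r
import cv2
for c in("top","side"):
    cv2.imwrite(f"pics/{c}0.png",r.capture(c)[:,:,::-1])
for i in range(1,5):
    for c in("top","side"):
        print(i,c,[(round(d["score"],2),[round(v) for v in d["location"]]) for d in r.landmark_of(f"hatch{i}_press",c)[:5]])
for n in("box","pot","driver","case","cup"):
    print(n,[(round(d["score"],2),[round(v) for v in d["location"]]) for d in r.landmark_of(n,"top")[:2]])
s=r.observe();print(s["position"],s["orientation"],s["contact_force"],s["clock"],r.grasp_offset)
E
```

```text
1 top [(0.7, [492, -131, 75]), (0.66, [530, 114, 75])]
1 side [(0.76, [534, 112, 77])]
2 top [(0.96, [516, 28, 74])]
2 side [(0.85, [522, 30, 75])]
3 top [(0.61, [506, -50, 71])]
3 side [(0.91, [505, -50, 73])]
4 top [(0.73, [493, -132, 73]), (0.45, [627, -105, 76])]
4 side [(0.95, [491, -133, 78]), (0.23, [521, 30, 75])]
box [(0.94, [542, -18, -6])]
pot [(0.54, [626, -108, 76]), (0.3, [532, 114, 76])]
driver [(0.66, [430, 29, -3])]
case [(0.83, [634, 244, -3])]
cup [(0.81, [528, -288, 3]), (0.56, [429, 33, 0])]
[183.48464722 571.27033828 231.27869   ] [2.71484658e-06 1.54751611e-01 9.87953409e-01 7.45443675e-06] [ 0.36302132 -0.04442133  0.42737195] 0.75 18.700000000000003
```

View pics/top0.png

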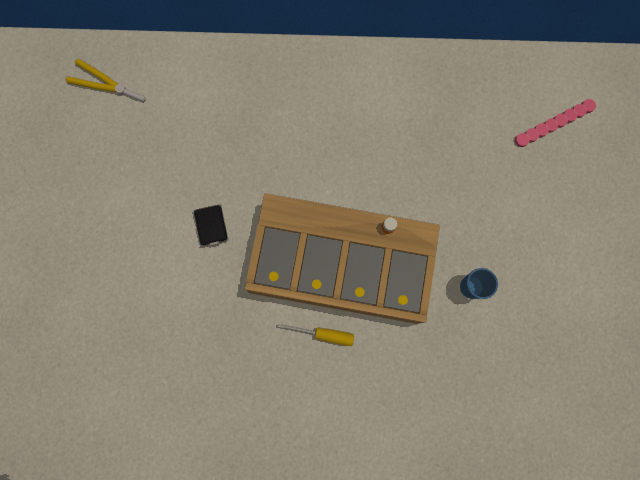

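View pics/side0.png

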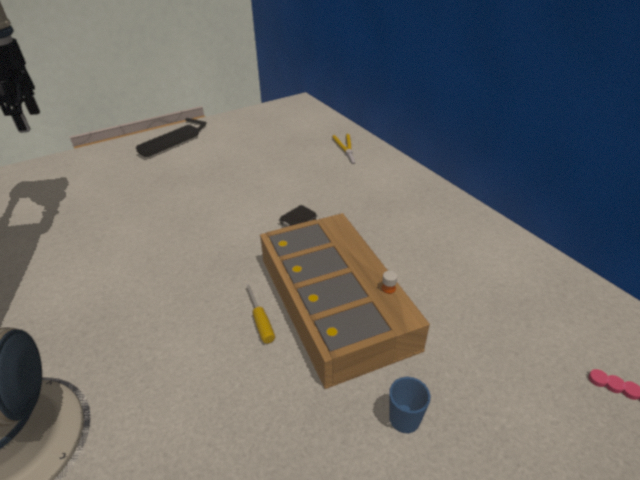

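The top view shows four dots at about (273,276), (317,284), (360,292) and (403,300). The driver is in front of the box, the pot on the rear ledge, the case on the left and the cup on the right. Next I'll refine the dot positions by back-projecting to z=75.

Run:
```python
from bench import r
import cv2,numpy as np
seeds={"top":[(273,276),(317,284),(360,292),(403,300)],"side":[(283,243),(297,269),(313,298),(332,331)]}
P={}
for c in seeds:
    im=cv2.imread(f"pics/{c}0.png");h=cv2.cvtColor(im,cv2.COLOR_BGR2HSV)
    m=cv2.inRange(h,(18,150,90),(35,255,255))
    k=r.calibration(c);K,R,t=[np.array(k[n],float) for n in("camera_matrix","R","t")]
    C=-R.T@t;P[c]=[]
    for u,v in seeds[c]:
        w=np.zeros_like(m);w[v-9:v+10,u-9:u+10]=1
        y,x=np.nonzero(m*w)
        d=R.T@np.linalg.solve(K,[x.mean(),y.mean(),1])
        P[c].append((C+d*(75-C[2])/d[2]))
    print(c,np.round(P[c],1).tolist())
a=(np.array(P["top"])+P["side"])/2
print(a.round(1),np.linalg.norm(np.diff(a,axis=0),axis=1), np.degrees(np.arctan2(*(a[0]-a[3])[:2])))
print(a-r.observe()["position"])
```

```text
top [[530.3, 109.0, 75.0], [516.8, 28.0, 75.0], [503.8, -53.1, 75.0], [490.7, -134.3, 75.0]]
side [[532.2, 112.2, 75.0], [518.4, 31.2, 75.0], [505.2, -50.1, 75.0], [491.9, -131.0, 75.0]]
[[ 531.3  110.6   75. ]
 [ 517.6   29.6   75. ]
 [ 504.5  -51.6   75. ]
 [ 491.3 -132.7   75. ]] [82.14199719 82.26212935 82.12598497] 9.336574441833235
[[ 347.76704275 -460.6630588  -156.27869   ]
 [ 334.14472513 -541.66762759 -156.27869   ]
 [ 321.01445908 -622.87510285 -156.27869   ]
 [ 307.77168284 -703.92635999 -156.27869   ]]
```

```bash
python3 -m pendant '[[[0.08,-0.11,0],[0,0,2],0],[[0.116,-0.154,0],[0,0,4],0],[[0.15,-0.2,0],[0,0,6],0],[[0.185,-0.245,0],[0,0,8.5],0],[[0.22,-0.29,0],[0,0,8.5],0],[[0.255,-0.337,0],[0,0,8.5],0],[[0.29,-0.385,0],[0,0,8.5],0],[[0.325,-0.43,0],[0,0,8.5],0],[[0.348,-0.461,-0.03],[0,0,8.5],0],[[0.348,-0.461,-0.08],[0,0,8.5],0],[[0.348,-0.461,-0.126],[0,0,8.5],0],[[0.348,-0.461,-0.136],[0,0,8.5],0],[[0.348,-0.461,-0.136],[0,0,8.5],0],[[0.348,-0.461,-0.136],[0,0,8.5],0]]'; python3 -c "
from bench import r;s=r.observe();print(s['orientation'],s['contact_force'])"
```

```text
clock: 2.5
position: [532.8, 110.9, 98.4]
orientation: [0.002, 0.081, 0.997, 0.001]
contact_force: [-0.3, 0.6, 0.1]
gripper_width: -0.001
grip_force: 0.0
[2.25973452e-03 8.07520145e-02 9.96731536e-01 5.01232779e-04] [-0.29606444  0.63168636  0.05902083]
```

```bash
python3 -m pendant '[[[0,0,-0.008],[0,0,0],0],[[0,0,-0.016],[0,0,0],0],[[0,0,-0.016],[0,0,0],0],[[0,0,-0.017],[0,0,0],0],[[0,0,-0.018],[0,0,0],0],[[0,0,-0.018],[0,0,0],0]]'; python3 -m pendant '[[[0,0,-0.001],[0,0,0],0],[[0,0,-0.002],[0,0,0],0],[[0,0,-0.002],[0,0,0],0]]'
```

```text
clock: 3.25
position: [531.5, 110.3, 77.3]
orientation: [0.0, 0.081, 0.997, 0.0]
contact_force: [-0.2, 0.6, -0.4]
gripper_width: -0.002
grip_force: 0.0
clock: 3.62
position: [531.5, 110.2, 75.2]
orientation: [-0.0, 0.081, 0.997, -0.0]
contact_force: [-0.1, 1.2, -0.2]
gripper_width: -0.001
grip_force: 0.0
```

```bash
for i in 1 2 3; do python3 -m pendant '[[[0,0,-0.001],[0,0,0],0],[[0,0,-0.001],[0,0,0],0]]' | grep -E "posi|contact"; done
```

```text
position: [531.5, 110.3, 74.8]
contact_force: [-3.2, -0.6, 3.6]
position: [531.6, 110.3, 74.7]
contact_force: [-3.9, -0.1, 8.5]
position: [531.6, 110.3, 74.7]
contact_force: [-7.1, -0.8, 12.7]
```

Hatch 1 is firm, so it is latched. On to hatch 2.

```bash
python3 -m pendant '[[[0,0,0.02],[0,0,0],0],[[-0.0068,-0.04,0.022],[0,0,0],0],[[-0.0137,-0.081,0.022],[0,0,0],0],[[-0.0137,-0.081,0.022],[0,0,0],0],[[-0.0137,-0.081,0.012],[0,0,0],0],[[-0.0137,-0.081,0.005],[0,0,0],0],[[-0.0137,-0.081,0.003],[0,0,0],0],[[-0.0137,-0.081,0.003],[0,0,0],0]]' | grep -E "posi|contact|clock"; for i in 1 2 3; do python3 -m pendant '[[[0,0,-0.001],[0,0,0],0],[[0,0,-0.0015],[0,0,0],0],[[0,0,-0.0015],[0,0,0],0]]' | grep -E "posi|contact"; done
```

```text
clock: 5.38
position: [517.7, 29.8, 74.9]
contact_force: [-1.0, -0.8, -0.9]
position: [518.0, 29.4, 74.1]
contact_force: [-0.2, 0.9, 1.2]
position: [517.9, 29.3, 72.3]
contact_force: [0.1, 0.5, 2.1]
position: [517.8, 29.2, 70.7]
contact_force: [-0.4, 1.6, 1.2]
```

Hatch 2 yields at about 2 N, so it is the unlatched one. I'll push it down.

```bash
python3 -m pendant '[[[0,0,-0.003],[0,0,0],0],[[0,0,-0.006],[0,0,0],0],[[0,0,-0.009],[0,0,0],0],[[0,0,-0.012],[0,0,0],0],[[0,0,-0.012],[0,0,0],0]]' | grep -E "posi|contact|clock"; for i in 1 2 3; do python3 -m pendant '[[[0,0,-0.001],[0,0,0],0],[[0,0,-0.002],[0,0,0],0],[[0,0,-0.003],[0,0,0],0],[[0,0,-0.003],[0,0,0],0]]' | grep -E "posi|contact"; done
```

```text
clock: 7.12
position: [517.3, 29.2, 58.0]
contact_force: [-0.0, 0.0, -0.5]
position: [517.8, 29.3, 55.7]
contact_force: [-0.0, -0.7, 0.3]
position: [517.7, 29.3, 52.5]
contact_force: [-1.1, 0.2, 0.3]
position: [517.7, 29.3, 49.5]
contact_force: [-0.5, 0.5, 0.7]
```

```bash
for i in 1 2 3; do python3 -m pendant '[[[0,0,-0.001],[0,0,0],0],[[0,0,-0.002],[0,0,0],0],[[0,0,-0.002],[0,0,0],0]]' | grep -E "posi|contact"; done
python3 -c "
from bench import r;import cv2
for c in('side','top'): cv2.imwrite(f'pics/{c}1.png',cv2.resize(r.capture(c)[180:380,200:460,::-1],None,fx=3,fy=3))"
```

```text
position: [517.9, 29.3, 48.2]
contact_force: [-1.4, -0.3, 5.3]
position: [518.0, 29.3, 47.9]
contact_force: [-5.3, 0.5, 13.0]
position: [518.2, 29.3, 47.7]
contact_force: [-11.5, 0.6, 21.1]
```

View pics/side1.png

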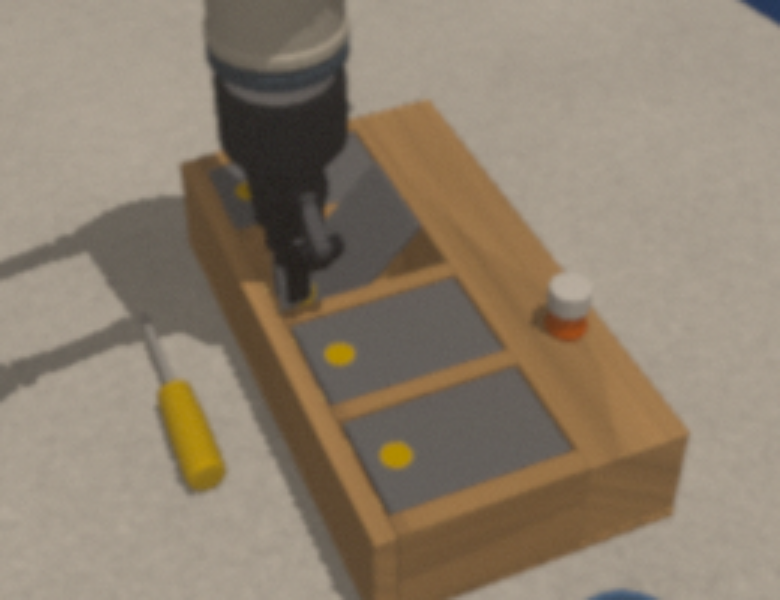

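Hatch 2 is tilted steeply, with its rear edge raised near (400,240). The tip is at about (300,300) in its well, against a stop at 27 mm depth with 21 N. The other hatches and the pot are undisturbed, so I'll retract straight up.

```bash
python3 -m pendant '[[[0,0,0.005],[0,0,0],0],[[0,0,0.02],[0,0,0],0],[[0,0,0.04],[0,0,0],0],[[0,0,0.08],[0,0,0],0],[[0,0,0.12],[0,0,0],0],[[-0.05,0,0.16],[0,0,0],0],[[-0.1,0,0.18],[0,0,0],0],[[-0.1,0,0.18],[0,0,0],0],[[-0.1,0,0.18],[0,0,0],0]]' | grep -E "posi|contact|clock"
python3 -c "
from bench import r;import cv2
for c in('side',): cv2.imwrite(f'pics/{c}2.png',cv2.resize(r.capture(c)[180:380,200:460,::-1],None,fx=3,fy=3))"
```

```text
clock: 10.98
position: [418.1, 29.2, 224.5]
contact_force: [0.4, -0.1, -0.1]
```

View pics/side2.png

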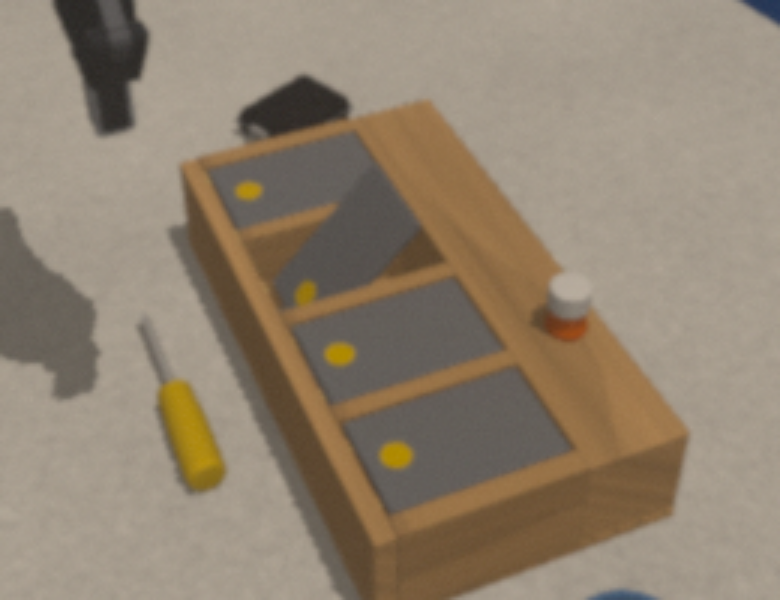

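The picture shows hatch 2 still fully open, with its dot at (306,292). The other three hatches are shut, the pot, driver and case are undisturbed, and the arm is clear.

```bash
python3 -c "
from bench import r;print(r.sign_off())"
```

```text
the job is handed in; nothing more can be done
None
```

Hatch 2 was the unlatched one: I pushed it open to its stop and left it open, hatches 1, 3 and 4 look shut (3 and 4 never pressed), no bystander was touched, and the job is handed in, but the sign-off gave no verdict.

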